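# Set the label jig's end stop free of backlash and seat the bottle on it

### The job

Set the labelling jig: with the handwheel, wind the end stop away from the amber bottle until its pointer is clearly past the red mark (at least 5 mm), then wind it back onto the mark in that one direction so the worn screw's slack is taken up. Let go of the wheel, then slide the amber bottle upright along the channel and press it home against the stop with a gentle push of about 8 N for a moment, without shifting the stop off the mark. Move the stop only by the handwheel, never press more than 20 N on it, and leave the other things alone.

Things in the scene. Friction and masses are not known exactly. Their poses are not given: they have to be found in the camera images.
- channel_floor (a point): Point on the centre line of the jig's channel floor, 24 mm above the bench. The jig (aluminium, 140 x 400 mm) is fixed; its y axis runs along the channel from the open end with the bottle (-y) to the stop and handwheel (+y), x across, z up. Two steel rails 12 mm above the floor leave a channel 58 mm wide, open at its -y end, 75 mm to -y of this point.
- wheel_hub (a point): Centre of the top face of the grey handwheel (disc 120 mm across, axis vertical), 80 mm above the bench. Counter-clockwise from above moves the stop away from the bottle (jig +y), 4 mm per rad. Worn screw: over 1 rad of free play at each reversal, while the stop stands still. Takes about 6 N at the grip; stays where left; can go some 10 mm of stop travel past the mark.
- crank_grip (a point): Middle of the red upright crank grip on the handwheel, 45 mm from the wheel's axis: a cylinder 20 mm across and 44 mm tall, from 86 to 130 mm above the bench (middle at 108 mm). It revolves freely on its pin, so it can be held without turning the hand while it is led round the circle.
- stop_pointer (a point): Tip of the yellow pointer on the moving end stop, over the scale on the +x rail. Its place along the jig's y against that of mark is the setting. The scale's black ticks are 5 mm apart.
- stop_face (a point): Middle of the end stop's flat orange face (50 mm wide, from 25 to 75 mm above the bench, firm rubber, about 12 N per mm), facing the bottle (jig -y), 4 mm to -y of the pointer's middle line. Axes as the jig's. The stop slides along jig y only; pushed with over 2 N it shifts within the screw's free play, but stands firm once the slack is taken up against the push.
- mark (a point): The red marker clip on the scale: top of its rail-side edge at its white centre line, 38 mm above the bench. Axes as the jig's; the clip is 12 mm wide along y. Fixed.
- bottle_mid (a point): Centre, half-way up, of the amber bottle with black cap standing in the channel: 52 mm across, 85 mm tall with cap, underside on the channel floor, about 220 g.
- clear_bottle: Bystander: clear bottle with white cap, 52 mm across, 85 mm tall, on the bench; origin at the centre of its underside.
- tape_roll: Bystander: brown tape roll lying flat, 90 mm across, 25 mm tall; origin at the centre of its underside.
- cap_bin: Bystander: blue open bin of black caps, 90 x 120 x 45 mm; origin at the centre of its underside.

How it is judged:
By the outcome, as a careful person would: the job done as asked, in the order asked, and still so for the second after the job is handed in, with the robot touching nothing.
It also fails if it takes over 72 s, if anything falls off the work surface, if the arm or the gripper's body presses on something with over 40 N, if the wrist force passes 120 N, or if a joint passes its speed limit or range.

### The arm

A 6-joint arm with a two-finger parallel gripper is mounted at the origin on the work surface. World frame = base frame: x ahead of the robot, y to its left, z up, the work surface at z = 0. Lengths are in mm, angles in rad, forces in N, time in s.
With the tool pointing down it reaches from about 300 to 775 mm from the base axis. Payload 14.6 kg.
Tool frame: the origin (TCP) lies midway between the tips of the shut fingers; the grasp point (between the pads) lies 19 mm behind it; y points along the fingers, z is the direction in which the jaws open and shut, and the axes are right-handed (so a half turn about y gives the same grasp; the last joint's range is limited). The gripper opens to 94 mm and grips with 3 to 60 N. Pads are 16 mm wide; open, the fingers measure 119 mm over their backs; the gripper's body (75 mm by 177 mm) begins 78 mm behind the grasp point.
Start: joints at [-1.186, 0.3, 1.521, -0, 1.321, -0.067], TCP at [240.114, -494.807, 176.546] pointing down, gripper open.
Joint ranges: [-3.03, 3.03], [-0.79, 2.21], [0.23, 2.52], [-1.04, 4.18], [0, 3.07], [-2.55, 2.55]. Speed limits (rad/s): [2.22, 2.22, 2.57, 3.14, 3.14, 3.14].

### API

Orientations are given as [roll, pitch, yaw] about the fixed x, y, z axes, in that order (R = Rz(yaw) Ry(pitch) Rx(roll)).
In Python, from cell import manip gives the robot as it stands.
- The arm moves only by the tool play_rows, never from a script. Its argument "series" is a list of rows, each a list of 3 entries, a list of its own where there are three numbers: the shift along the tool's x, y, z in m, then the turn about the tool's y in rad, then the closure, from 0 (fully open) to 1 (shut). In form: [[[dx, dy, dz], twist, grip], ...]. A call has 1 to 20 rows; each row is the pose to reach, as a shift and turn from the pose measured when the call began, along the tool's axes at that moment; what a row does not reach only later rows make up. A row lasts 1/10 s, in which the tool goes at most 50 mm and 8.59 degrees, less where a joint would pass 70% of its speed; a pose out of reach is approached as far as the arm can. A call with a gripper value outside its range is refused whole. The fingers move at their own pace and stop on an object; "squeeze" is the grip in N (left out, the last holds). Time passes only in rows, so rows that repeat a pose let the fingers close. It gives the time, the measured TCP pose, the force and the opening at its end, in the units of the state.
- manip.read_state(): the state, without advancing time (a new reading comes with each control period).
- manip.camera(name): name is "side" or "top" or "wrist"; returns the picture (420x560x3 uint8, red, green, blue); there is no depth.
- manip.camera_params(name): a dict with "K" (3x3 intrinsics, pixels), "rvec" (rotation vector, rad) and "tvec" (3), from world to camera coordinates, as OpenCV has them. Camera axes: x right, y down, z forward; pixel columns grow to the right and rows downward; lengths in mm; the calibration is good to about 2 mm. The wrist camera is an equidistant fisheye: a pixel r from the principal point sees the ray r / f radians off the axis. A picture is of the moment at which its call begins: read the wrist's pose just before it. camera_params takes no time and is no camera call; for the wrist camera it gives the pose at the moment of the call.
- manip.sign_off(): hands the job in, once; it reports no verdict.
The state is a dict: "clock": time; "joints": joint angles; "qd": joint speeds; "effort": joint torques, N m; "eef_pos": TCP position; "eef_rot": TCP orientation; "wrist_force": force on the tool from outside, world axes, zero at the start; "moment": the same for the moment, N m; "finger_gap": finger opening in mm.
Only numpy, scipy, OpenCV 4.12 (cv2) and the standard library are available. Lean on these libraries where they do the work, as an engineer would, in place of code of your own. Each camera call takes 0.05 s, during which the arm holds its last target. There are 200 camera calls.

## Working session

There is one attempt and no reset: what is moved stays moved. The work goes in short steps, Python scripts to look and compute and a tool call to move; the robot and the scene stay as the last step left them, time stands still between calls to the robot, and variables do not carry over. Pictures are saved under pics/ and viewed, about 8 in all and at most 12, crops included, and the job is handed in when it is done.

Besides the shell and the picture viewer there is one more tool, called after "Emit:" as a command line: name --argument value ..., lists and objects as JSON in quotes. play_rows: Moves the arm, as the interface text tells. Its arguments: {"type":"object","properties":{"series":{"type":"array","items":{"type":"array"}},"squeeze":{"type":"number"}},"required":["series"]}

```bash
mkdir -p pics; ls; cat > h.py <<'E'
import numpy as np, cv2
from cell import manip
from scipy.spatial.transform import Rotation as R
def snap(n,f):
    im=manip.camera(n); cv2.imwrite('pics/'+f,im[:,:,::-1]); return im
def ray(n,u,v,p=None):
    p=p or manip.camera_params(n); K=np.array(p['K']); Rm=cv2.Rodrigues(np.array(p['rvec'],float))[0]; t=np.array(p['tvec'],float).ravel()
    a,b=(u-K[0,2])/K[0,0],(v-K[1,2])/K[1,1]
    if n=='wrist':
        r=np.hypot(a,b); d=np.array([a/r*np.sin(r),b/r*np.sin(r),np.cos(r)]) if r>0 else np.array([0,0,1.])
    else: d=np.array([a,b,1.])
    return -Rm.T@t, Rm.T@d
def atz(n,u,v,z,p=None):
    c,d=ray(n,u,v,p); return c+d*(z-c[2])/d[2]
def proj(n,X,p=None):
    p=p or manip.camera_params(n); K=np.array(p['K']); Rm=cv2.Rodrigues(np.array(p['rvec'],float))[0]; c=Rm@np.array(X,float)+np.array(p['tvec'],float).ravel()
    if n=='wrist':
        th=np.arctan2(np.hypot(c[0],c[1]),c[2]); s=th/np.hypot(c[0],c[1]); q=c[:2]*s
    else: q=c[:2]/c[2]
    return K[0,0]*q[0]+K[0,2],K[1,1]*q[1]+K[1,2]
E
python3 - <<'E'
from h import *
s=manip.read_state(); print(s)
for n in ('top','side','wrist'):
    p=manip.camera_params(n); print(n,p); 
a=snap('top','top0.png'); b=snap('side','side0.png')
E
```

```text
pics
{'clock': 0.0, 'joints': array([-1.18560191e+00,  3.00470281e-01,  1.52160359e+00,  4.07775388e-05,
        1.32068729e+00, -6.65898785e-02]), 'qd': array([ 0.00022271,  0.00046999,  0.00023204, -0.00030218,  0.0014527 ,
       -0.00044311]), 'effort': array([-6.95366889e-04, -5.31808126e+01, -3.52742708e+01,  7.08305743e-02,
        2.44302111e-02, -7.99634245e-05]), 'eef_pos': array([ 240.01360256, -494.53134688,  175.97727798]), 'eef_rot': array([-1.57195961e+00,  1.17162416e-04, -2.68981855e+00]), 'wrist_force': array([-0.23915979,  0.30241222, -0.46056157]), 'moment': array([-0.02400291,  0.04089854,  0.03587361]), 'finger_gap': 93.98021821838165}
top {'K': array([[392.38248644,   0.        , 288.10472424],
       [  0.        , 392.38248644, 197.81803843],
       [  0.        ,   0.        ,   1.        ]]), 'rvec': array([ 2.16485672, -2.19988818,  0.12380586]), 'tvec': array([ 25.84709399, 586.40495741, 731.18008288])}
side {'K': array([[443.21674255,   0.        , 279.26164994],
       [  0.        , 443.21674255, 210.51620794],
       [  0.        ,   0.        ,   1.        ]]), 'rvec': array([ 2.33864544, -0.53434351,  0.2293732 ]), 'tvec': array([-538.90899379,  274.2734688 ,  602.24805591])}
wrist {'K': array([[325.1922621 ,   0.        , 275.50965565],
       [  0.        , 325.1922621 , 204.11057   ],
       [  0.        ,   0.        ,   1.        ]]), 'rvec': array([-2.4659898 ,  1.54553365,  0.20905018]), 'tvec': array([-548.6409875 ,  -28.12262487,  391.82628148])}
```

View pics/top0.png

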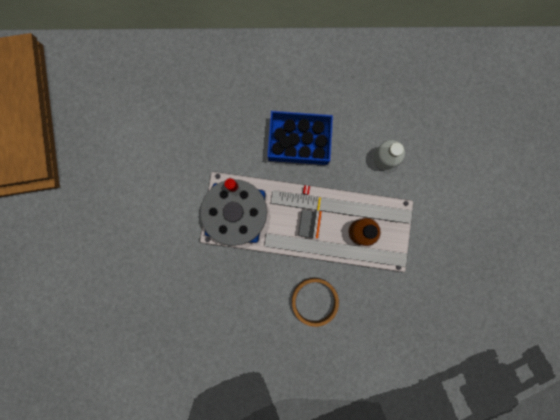

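View pics/side0.png

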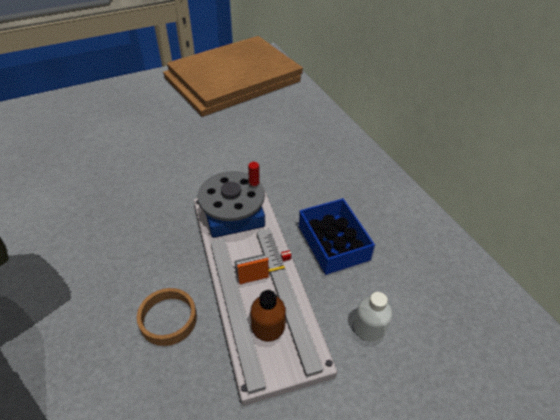

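Top view: hub (233,212), grip (231,184), pointer (319,204), mark (306,190), bottle cap (370,231). The stop starts on the bottle side of the mark, so I enlarge for precision.

```bash
python3 - <<'E'
from h import *
im=cv2.imread('pics/top0.png')[165:275,195:420]
cv2.imwrite('pics/top0c.png',cv2.resize(im,None,fx=3.5,fy=3.5,interpolation=cv2.INTER_CUBIC))
c=atz
for nm,u,v,z in [('hub',233,212,80),('grip',231,184,130),('pointer',319,204,38),('mark',306,190,38),('cap',370,231,109),('c1',217,176,24),('c2',406,203,24),('c3',399,267,24),('bin',300,137,45),('clear',397,150,85),('tape',315,302,25)]:
    print(nm,atz('top',u,v,z).round(1))
print(ray('top',1,1)[0])
E
```

```text
hub [557.8 116.4  80. ]
grip [601.7 113.6 130. ]
pointer [573. -42.  38.]
mark [600.2 -17.8  38. ]
cap [ 519.7 -121.6  109. ]
c1 [631.8 154.   24. ]
c2 [ 573.4 -213.4   24. ]
c3 [ 450.4 -194.3   24. ]
bin [701.8  -8.   45. ]
clear [ 665.5 -181.6   85. ]
tape [388.  -31.2  25. ]
[515.71733934  31.71867808 782.42744795]
```

View pics/top0c.png

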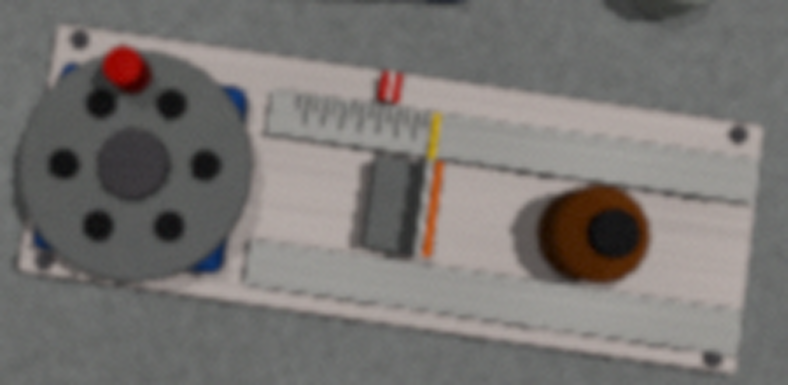

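```bash
python3 - <<'E'
from h import *
def P(x,y,z): return atz('top',(x+.5)/3.5-.5+195,(y+.5)/3.5-.5+165,z)
sc=[P(*a,24) for a in [(80,40),(738,134),(712,358),(44,258)]]
cs=[P(*a,24) for a in [(58,24),(763,125),(735,372),(16,270)]]
print(np.round(sc,1),np.round(cs,1))
d=(cs[0]-cs[1])+(cs[3]-cs[2]);d/=np.linalg.norm(d); e=(sc[0]-sc[1])+(sc[3]-sc[2]);e/=np.linalg.norm(e)
print(np.arctan2(d[1],d[0]),np.arctan2(e[1],e[0]))
ps=dict(hub=P(135.5,165,80),grip=P(124,66,130),ptr=P(436,117,38),mark=P(389,100,38),face=P(432,210,75),cap=P(613,233,109),body=P(594,234,70),cen=np.mean(cs,0))
y=d; x=np.array([y[1],-y[0],0]); print('x',x,'y',y)
for k,v in ps.items(): print(k,v.round(1),'jig', ((v-ps['hub'])@x).round(1),((v-ps['hub'])@y).round(1))
g=ps['grip']-ps['hub'];print(np.hypot(*g[:2]),np.arctan2(g[1],g[0]))
s=manip.read_state();T=R.from_euler('xyz',s['eef_rot']).as_matrix();print(T.round(3))
E
```

```text
[[ 631.6  153.    24. ]
 [ 573.6 -212.4   24. ]
 [ 450.6 -192.5   24. ]
 [ 511.4  172.7   24. ]] [[ 640.8  165.2   24. ]
 [ 578.4 -226.7   24. ]
 [ 442.8 -204.9   24. ]
 [ 505.1  187.9   24. ]]
1.4131126917825505 1.4095077032910777
x [ 0.98759367 -0.157031    0.        ] y [0.157031   0.98759367 0.        ]
hub [558.2 115.8  80. ] jig 0.0 0.0
grip [602.6 115.1 130. ] jig 44.0 6.3
ptr [584.4 -42.7  38. ] jig 50.7 -152.5
mark [594.1 -17.3  38. ] jig 56.3 -125.8
face [532.9 -35.8  75. ] jig -1.2 -153.7
cap [ 519.3 -121.2  109. ] jig -1.2 -240.2
body [ 519.2 -120.1   70. ] jig -1.5 -239.1
cen [541.8 -19.6  24. ] jig 5.0 -136.3
44.40289102573194 -0.015525738985744155
[[-0.9   -0.     0.437]
 [-0.437  0.001 -0.9  ]
 [-0.    -1.    -0.001]]
```

```bash
cat >> h.py <<'E'
JY=np.array([0.158,0.9874,0]); JX=np.array([0.9874,-0.158,0]); YAW=np.arctan2(JY[1],JY[0])-np.pi
def shift(t):
    s=manip.read_state(); T=R.from_euler('xyz',s['eef_rot']).as_matrix(); p=s['eef_pos']
    d=T.T@(np.array(t)-p)/1000; yaw=np.arctan2(T[1,0],T[0,0]); return d.round(4),round(-(YAW-yaw),4)
E
python3 -c "
from h import *
print(shift([602.6,115.1,190]))"
```

```text
(array([-0.5924, -0.0135, -0.3902]), np.float64(-0.9604))
```

Emit:
play_rows --series '[[[-0.592, -0.014, -0.39], -0.96, 0.45], [[-0.592, -0.014, -0.39], -0.96, 0.45], [[-0.592, -0.014, -0.39], -0.96, 0.45], [[-0.592, -0.014, -0.39], -0.96, 0.45], [[-0.592, -0.014, -0.39], -0.96, 0.45], [[-0.592, -0.014, -0.39], -0.96, 0.45], [[-0.592, -0.014, -0.39], -0.96, 0.45], [[-0.592, -0.014, -0.39], -0.96, 0.45], [[-0.592, -0.014, -0.39], -0.96, 0.45], [[-0.592, -0.014, -0.39], -0.96, 0.45], [[-0.592, -0.014, -0.39], -0.96, 0.45], [[-0.592, -0.014, -0.39], -0.96, 0.45], [[-0.592, -0.014, -0.39], -0.96, 0.45], [[-0.592, -0.014, -0.39], -0.96, 0.45], [[-0.592, -0.014, -0.39], -0.96, 0.45], [[-0.592, -0.014, -0.39], -0.96, 0.45], [[-0.592, -0.014, -0.39], -0.96, 0.45], [[-0.592, -0.014, -0.39], -0.96, 0.45]]' --squeeze 15

```text
clock: 1.9
eef_pos: [602.0, 113.3, 190.7]
eef_rot: [-1.571, 0.001, -1.731]
wrist_force: [0.6, 0.1, -0.9]
finger_gap: 51.6
```

```bash
python3 - <<'E'
from h import *
s=manip.read_state();print(s['clock'],s['eef_pos'],s['eef_rot'],s['joints'],s['finger_gap'],s['wrist_force'])
p=manip.camera_params('wrist');print(p)
im=manip.camera('wrist'); cv2.imwrite('pics/w1.png',cv2.resize(im[:,:,::-1],None,fx=1.4,fy=1.4,interpolation=cv2.INTER_CUBIC))
for X in [(602.6,115.1,130),(558.2,115.8,80),(594,-17,38),(584,-42.7,38)]: print(np.array(proj('wrist',X,p))*1.4)
E
```

```text
1.9 [602.01862923 113.3318262  190.74024313] [-1.57118106e+00  8.04092049e-04 -1.73134605e+00] [1.25862617e-01 4.31594428e-01 1.30967687e+00 8.92951220e-04
 1.40046332e+00 2.86260762e-01] 51.57012892661954 [ 0.60246138  0.14236145 -0.87973894]
{'K': array([[325.1922621 ,   0.        , 275.50965565],
       [  0.        , 325.1922621 , 204.11057   ],
       [  0.        ,   0.        ,   1.        ]]), 'rvec': array([-2.86894743,  0.23192079,  0.03263023]), 'tvec': array([-574.38306976,  170.24164683,  460.26254148])}
[388.49552978 287.65135865]
[327.70907346 277.94505004]
[401.84280759 401.24595125]
[395.22542057 426.11784574]
```

View pics/w1.png

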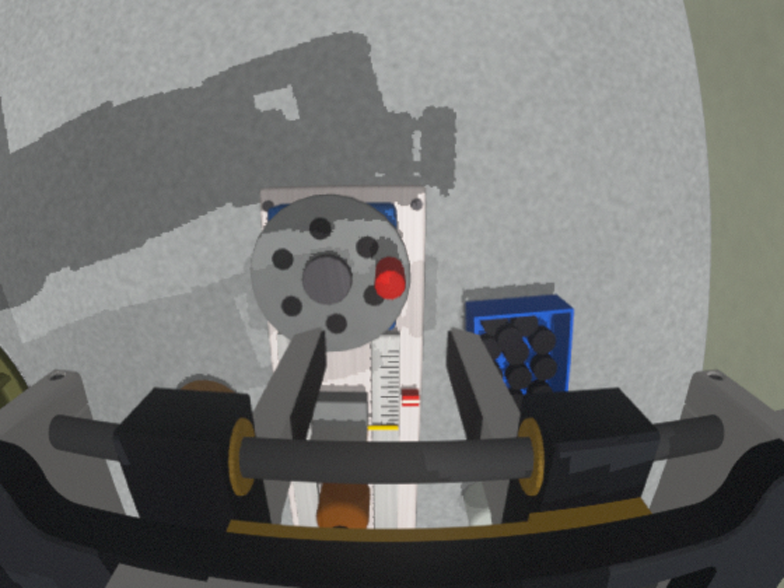

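```bash
cat >> h.py <<'E'
def jig(v): v=np.array(v)-np.array([558.2,115.8,0]); return round(v@JX,1),round(v@JY,1)
E
python3 - <<'E'
from h import *
p=manip.camera_params('wrist')
for n,x,y,z in [('grip',390,283,130),('hub',330.5,272.5,80),('mark',402,398,38),('ptr',397,428,38),('boss',327,278,88)]:
    v=atz('wrist',x/1.4,y/1.4,z,p); print(n,v.round(1),jig(v))
E
```

```text
grip [604.1 117.9 130. ] (np.float64(45.0), np.float64(9.3))
hub [561.1 119.5  80. ] (np.float64(2.3), np.float64(4.1))
mark [594.7 -13.6  38. ] (np.float64(56.5), np.float64(-122.0))
ptr [585.4 -45.1  38. ] (np.float64(52.3), np.float64(-154.5))
boss [559.2 117.7  88. ] (np.float64(0.6), np.float64(2.0))
```

```bash
python3 -c "
from h import *
print(shift([603.5,116.5,97]))"
```

```text
(array([-0.0032,  0.0939,  0.0009]), np.float64(-0.0019))
```

Emit:
play_rows --series '[[[-0.0035, 0.03, 0.001], 0, 0.5], [[-0.0035, 0.06, 0.001], 0, 0.5], [[-0.0035, 0.085, 0.001], 0, 0.5], [[-0.0035, 0.094, 0.001], 0, 0.5], [[-0.0035, 0.094, 0.001], 0, 0.8], [[-0.0035, 0.094, 0.001], 0, 1], [[-0.0035, 0.094, 0.001], 0, 1], [[-0.0035, 0.094, 0.001], 0, 1], [[-0.0035, 0.094, 0.001], 0, 1], [[-0.0035, 0.094, 0.001], 0, 1]]' --squeeze 15

```text
clock: 2.95
eef_pos: [604.6, 116.7, 98.1]
eef_rot: [-1.568, 0.002, -1.731]
wrist_force: [4.5, -1.2, 5.9]
finger_gap: 18.7
```

```bash
python3 - <<'E'
from h import *
s=manip.read_state();print(s['clock'],s['eef_pos'],s['eef_rot'],s['finger_gap'],s['wrist_force'],s['moment'])
im=manip.camera('wrist'); cv2.imwrite('pics/w2.png',cv2.resize(im[:,:,::-1],None,fx=1.4,fy=1.4,interpolation=cv2.INTER_CUBIC))
E
```

```text
2.95 [604.63331293 116.73843108  98.08023405] [-1.56804868e+00  1.51945775e-03 -1.73145769e+00] 18.65393725974614 [ 4.46732177 -1.23622943  5.85784766] [-0.26164278 -1.05001024 -0.02185972]
```

View pics/w2.png

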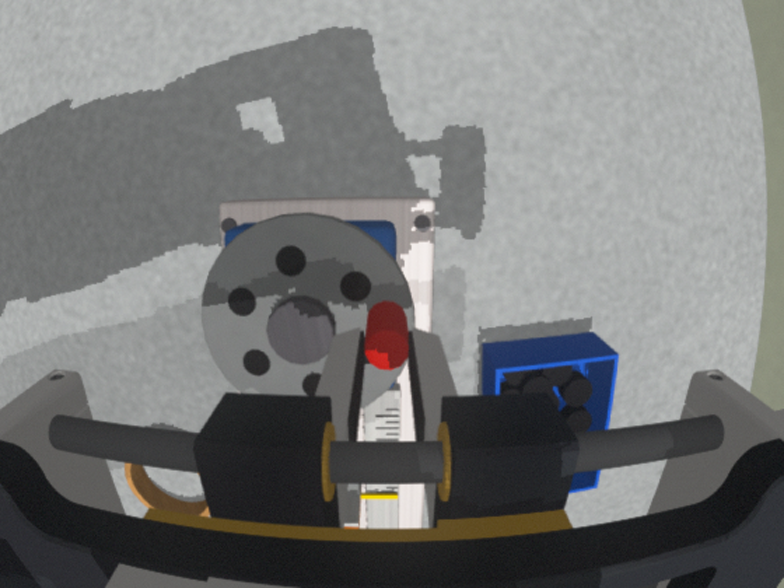

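```bash
python3 - <<'E'
from h import *
s=manip.read_state();p=manip.camera_params('wrist');t=s['eef_pos']
for dz in (0,19,32):
  for dy in (-8,0,8):
    print(dz,dy,[tuple((np.array(proj('wrist',t+JX*dx+JY*dy+[0,0,dz],p))*1.4).round(0)) for dx in (-10,0,10)])
for z,x,y in [(130,386,350),(80,305,304)]: v=atz('wrist',x/1.4,y/1.4,z,p);print(v.round(1),jig(v),jig(t))
E
```

```text
0 -8 [(np.float64(368.0), np.float64(340.0)), (np.float64(388.0), np.float64(340.0)), (np.float64(409.0), np.float64(340.0))]
0 0 [(np.float64(368.0), np.float64(324.0)), (np.float64(388.0), np.float64(324.0)), (np.float64(409.0), np.float64(324.0))]
0 8 [(np.float64(368.0), np.float64(309.0)), (np.float64(388.0), np.float64(309.0)), (np.float64(409.0), np.float64(309.0))]
19 -8 [(np.float64(367.0), np.float64(355.0)), (np.float64(389.0), np.float64(355.0)), (np.float64(411.0), np.float64(355.0))]
19 0 [(np.float64(366.0), np.float64(339.0)), (np.float64(389.0), np.float64(339.0)), (np.float64(411.0), np.float64(339.0))]
19 8 [(np.float64(366.0), np.float64(322.0)), (np.float64(389.0), np.float64(322.0)), (np.float64(411.0), np.float64(322.0))]
32 -8 [(np.float64(366.0), np.float64(367.0)), (np.float64(389.0), np.float64(367.0)), (np.float64(412.0), np.float64(367.0))]
32 0 [(np.float64(365.0), np.float64(350.0)), (np.float64(389.0), np.float64(350.0)), (np.float64(413.0), np.float64(350.0))]
32 8 [(np.float64(365.0), np.float64(333.0)), (np.float64(389.0), np.float64(333.0)), (np.float64(413.0), np.float64(332.0))]
[603.4 117.  130. ] (np.float64(44.5), np.float64(8.4)) (np.float64(45.7), np.float64(8.3))
[562.2 128.4  80. ] (np.float64(1.9), np.float64(13.0)) (np.float64(45.7), np.float64(8.3))
```

```bash
cat >> h.py <<'E'
import json,sys
def arc(hub,step,n,hold=0,z=98,rad=45):
    s=manip.read_state(); T=R.from_euler('xyz',s['eef_rot']).as_matrix(); p=s['eef_pos']
    a=np.arctan2(p[1]-hub[1],p[0]-hub[0]); out=[]
    print('clock',s['clock'],'ang',a.round(3),'r',np.hypot(*(p[:2]-hub)).round(2),'F',(JX@s['wrist_force']).round(1),(JY@s['wrist_force']).round(1),s['wrist_force'][2].round(1),'gap',s['finger_gap'].round(1))
    yaw=np.arctan2(T[1,0],T[0,0]); tw=round(float(-(YAW-yaw)),3)
    for i in list(range(1,n+1))+[n]*hold:
        t=np.array([hub[0]+rad*np.cos(a+i*step),hub[1]+rad*np.sin(a+i*step),z]); d=T.T@(t-p)/1000
        out.append([[round(float(x),4) for x in d],tw,1])
    print(json.dumps(out))
E
python3 -c "
from h import *
arc((559.3,117.3),.12,10,1)"
```

```text
Traceback (most recent call last):
  File "h.py", line 30, in arc
    print('clock',s['clock'],'ang',a.round(3),'r',np.hypot(*(p[:2]-hub)).round(2),'F',(JX@s['wrist_force']).round(1),(JY@s['wrist_force']).round(1),s['wrist_force'][2].round(1),'gap',s['finger_gap'].round(1))
                                                                                                                                                                                       ^^^^^^^^^^^^^^^^^^^^^
AttributeError: 'float' object has no attribute 'round'
```

```bash
sed -i "s/s\['finger_gap'\].round(1)/round(s['finger_gap'],1)/" h.py
python3 -c "
from h import *
arc((559.3,117.3),.12,10,1)"
```

```text
clock 3.0 ang -0.013 r 45.36 F 5.8 -0.4 6.6 gap 18.5
[[[-0.0052, 0.0001, -0.0015], -0.002, 1], [[-0.0103, 0.0001, -0.0032], -0.002, 1], [[-0.0152, 0.0001, -0.0055], -0.002, 1], [[-0.0198, 0.0001, -0.0085], -0.002, 1], [[-0.0239, 0.0001, -0.0119], -0.002, 1], [[-0.0276, 0.0001, -0.0158], -0.002, 1], [[-0.0309, 0.0001, -0.0201], -0.002, 1], [[-0.0336, 0.0001, -0.0248], -0.002, 1], [[-0.0357, 0.0001, -0.0297], -0.002, 1], [[-0.0372, 0.0, -0.0349], -0.002, 1], [[-0.0372, 0.0, -0.0349], -0.002, 1]]
```

Emit:
play_rows --series '[[[-0.005, 0, -0.0015], 0, 1], [[-0.0103, 0, -0.0032], 0, 1], [[-0.0152, 0, -0.0055], 0, 1], [[-0.0198, 0, -0.0085], 0, 1], [[-0.0239, 0, -0.0119], 0, 1], [[-0.0276, 0, -0.0158], 0, 1], [[-0.0309, 0, -0.0201], 0, 1], [[-0.0336, 0, -0.0248], 0, 1], [[-0.0357, 0, -0.0297], 0, 1], [[-0.0372, 0, -0.0349], 0, 1], [[-0.0372, 0, -0.0349], 0, 1]]'

```text
clock: 4.1
eef_pos: [575.9, 158.9, 98.2]
eef_rot: [-1.568, 0.001, -1.731]
wrist_force: [1.0, -2.3, 0.9]
finger_gap: 18.9
```

```bash
python3 -c "
from h import *
print(manip.read_state()['eef_pos'])
arc((559.3,117.3),.16,20,0)"
```

```text
[575.92126061 158.86002475  98.203995  ]
clock 4.1 ang 1.19 r 44.76 F 1.4 -2.2 0.9 gap 18.9
[[[-0.0012, 0.0002, -0.0071], -0.002, 1], [[-0.0011, 0.0002, -0.0143], -0.002, 1], [[0.0002, 0.0001, -0.0213], -0.002, 1], [[0.0026, 0.0001, -0.0281], -0.002, 1], [[0.006, 0.0001, -0.0344], -0.002, 1], [[0.0105, 0.0001, -0.0401], -0.002, 1], [[0.0157, 0.0001, -0.045], -0.002, 1], [[0.0217, 0.0, -0.049], -0.002, 1], [[0.0282, 0.0, -0.052], -0.002, 1], [[0.0352, 0.0, -0.0539], -0.002, 1], [[0.0423, 0.0, -0.0547], -0.002, 1], [[0.0495, 0.0, -0.0544], -0.002, 1], [[0.0565, -0.0, -0.0529], -0.002, 1], [[0.0632, -0.0, -0.0503], -0.002, 1], [[0.0694, 0.0, -0.0467], -0.002, 1], [[0.075, 0.0, -0.0421], -0.002, 1], [[0.0797, 0.0, -0.0367], -0.002, 1], [[0.0836, 0.0, -0.0306], -0.002, 1], [[0.0864, 0.0001, -0.024], -0.002, 1], [[0.0881, 0.0001, -0.017], -0.002, 1]]
```

Forces are low, so I carry on.

Emit:
play_rows --series '[[[-0.0012, 0, -0.0071], 0, 1], [[-0.0011, 0, -0.0143], 0, 1], [[0.0002, 0, -0.0213], 0, 1], [[0.0026, 0, -0.0281], 0, 1], [[0.006, 0, -0.0344], 0, 1], [[0.0105, 0, -0.0401], 0, 1], [[0.0157, 0, -0.045], 0, 1], [[0.0217, 0, -0.049], 0, 1], [[0.0282, 0, -0.052], 0, 1], [[0.0352, 0, -0.0539], 0, 1], [[0.0423, 0, -0.0547], 0, 1], [[0.0495, 0, -0.0544], 0, 1], [[0.0565, 0, -0.0529], 0, 1], [[0.0632, 0, -0.0503], 0, 1], [[0.0694, 0, -0.0467], 0, 1], [[0.075, 0, -0.0421], 0, 1], [[0.0797, 0, -0.0367], 0, 1], [[0.0836, 0, -0.0306], 0, 1], [[0.0864, 0, -0.024], 0, 1], [[0.0881, 0, -0.017], 0, 1]]'

```text
clock: 6.1
eef_pos: [544.1, 74.7, 98.1]
eef_rot: [-1.571, 0.001, -1.731]
wrist_force: [-7.6, 1.2, 7.0]
finger_gap: 18.7
```

```bash
python3 -c "
from h import *
print(manip.read_state()['eef_pos'])
arc((559.3,117.3),.16,20,0)"
```

```text
[544.09939569  74.65669394  98.05415347]
clock 6.1 ang -1.913 r 45.27 F -7.7 0.0 7.0 gap 18.7
[[[0.0005, 0.0001, 0.0072], -0.002, 1], [[0.0, 0.0, 0.0144], -0.002, 1], [[-0.0015, 0.0, 0.0214], -0.002, 1], [[-0.0042, 0.0, 0.0281], -0.002, 1], [[-0.0078, 0.0, 0.0343], -0.002, 1], [[-0.0125, 0.0001, 0.0398], -0.002, 1], [[-0.0179, 0.0001, 0.0445], -0.002, 1], [[-0.024, 0.0001, 0.0483], -0.002, 1], [[-0.0307, 0.0001, 0.051], -0.002, 1], [[-0.0377, 0.0001, 0.0527], -0.002, 1], [[-0.0448, 0.0001, 0.0532], -0.002, 1], [[-0.052, 0.0001, 0.0526], -0.002, 1], [[-0.059, 0.0001, 0.0508], -0.002, 1], [[-0.0656, 0.0001, 0.048], -0.002, 1], [[-0.0717, 0.0001, 0.0441], -0.002, 1], [[-0.077, 0.0001, 0.0393], -0.002, 1], [[-0.0816, 0.0001, 0.0337], -0.002, 1], [[-0.0852, 0.0001, 0.0275], -0.002, 1], [[-0.0877, 0.0001, 0.0208], -0.002, 1], [[-0.0892, 0.0001, 0.0137], -0.002, 1]]
```

Emit:
play_rows --series '[[[0.0005, 0, 0.0072], 0, 1], [[0, 0, 0.0144], 0, 1], [[-0.0015, 0, 0.0214], 0, 1], [[-0.0042, 0, 0.0281], 0, 1], [[-0.0078, 0, 0.0343], 0, 1], [[-0.0125, 0, 0.0398], 0, 1], [[-0.0179, 0, 0.0445], 0, 1], [[-0.024, 0, 0.0483], 0, 1], [[-0.0307, 0, 0.051], 0, 1], [[-0.0377, 0, 0.0527], 0, 1], [[-0.0448, 0, 0.0532], 0, 1], [[-0.052, 0, 0.0526], 0, 1], [[-0.059, 0, 0.0508], 0, 1], [[-0.0656, 0, 0.048], 0, 1], [[-0.0717, 0, 0.0441], 0, 1], [[-0.077, 0, 0.0393], 0, 1], [[-0.0816, 0, 0.0337], 0, 1], [[-0.0852, 0, 0.0275], 0, 1], [[-0.0877, 0, 0.0208], 0, 1], [[-0.0892, 0, 0.0137], 0, 1]]'

```text
clock: 8.1
eef_pos: [572.2, 160.2, 98.2]
eef_rot: [-1.57, 0.0, -1.731]
wrist_force: [6.1, -6.1, -0.0]
finger_gap: 18.8
```

```bash
python3 - <<'E'
from h import *
print(manip.read_state()['eef_pos'])
arc((559.3,117.3),.15,10,0)
t=manip.camera('top')[170:220,260:340]; s=manip.camera('side')[215:295,210:310]
a=cv2.resize(t,(480,300),interpolation=cv2.INTER_CUBIC); b=cv2.resize(s,(375,300),interpolation=cv2.INTER_CUBIC)
w=manip.camera('wrist'); w=w[250:378,160:380]
c=cv2.resize(w,(516,300),interpolation=cv2.INTER_CUBIC)
o=np.zeros((600,800,3),np.uint8); o[:300,:480]=a; o[:300,480:800]=b[:,:320]; o[300:,:516]=c; cv2.imwrite('pics/m1.png',o[:,:,::-1])
E
```

```text
[572.20691731 160.17356361  98.22338874]
clock 8.1 ang 1.278 r 44.77 F 7.0 -5.0 -0.0 gap 18.8
[[[-0.0006, 0.0002, -0.0067], -0.002, 1], [[0.0, 0.0002, -0.0134], -0.002, 1], [[0.0016, 0.0002, -0.02], -0.002, 1], [[0.0042, 0.0002, -0.0262], -0.002, 1], [[0.0077, 0.0002, -0.032], -0.002, 1], [[0.012, 0.0002, -0.0372], -0.002, 1], [[0.0171, 0.0002, -0.0416], -0.002, 1], [[0.0227, 0.0002, -0.0453], -0.002, 1], [[0.0288, 0.0002, -0.0481], -0.002, 1], [[0.0353, 0.0002, -0.05], -0.002, 1]]
```

View pics/m1.png

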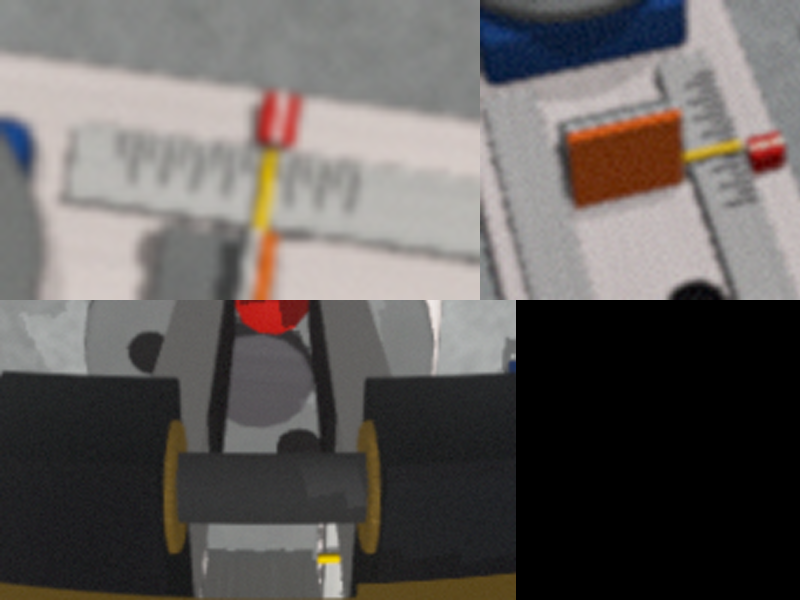

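Pointer tip (272,150) in the top crop is roughly at the mark's white line (281,125), at or just past the mark. Another 1.5 rad (6 mm).

Emit:
play_rows --series '[[[-0.0006, 0, -0.0067], 0, 1], [[0, 0, -0.0134], 0, 1], [[0.0016, 0, -0.02], 0, 1], [[0.0042, 0, -0.0262], 0, 1], [[0.0077, 0, -0.032], 0, 1], [[0.012, 0, -0.0372], 0, 1], [[0.0171, 0, -0.0416], 0, 1], [[0.0227, 0, -0.0453], 0, 1], [[0.0288, 0, -0.0481], 0, 1], [[0.0353, 0, -0.05], 0, 1]]'

```text
clock: 9.25
eef_pos: [517.7, 133.7, 98.3]
eef_rot: [-1.569, 0.002, -1.731]
wrist_force: [12.4, 2.6, -6.3]
finger_gap: 18.6
```

```bash
cat >> h.py <<'E'
def meas(save=None,N=3):
    "pointer minus mark along jig y, from colours in top and side views"
    r={}
    for n,(y0,y1,x0,x1) in dict(top=(170,220,260,340),side=(225,290,240,310)).items():
        im=np.mean([manip.camera(n)[y0:y1,x0:x1].astype(float) for _ in range(N)],0); r[n]=im
        Rr,G,B=im[...,0],im[...,1],im[...,2]
        yel=np.clip(np.minimum(Rr,G)-B-60,0,None)*(G>0.6*Rr)
        red=np.clip(Rr-np.maximum(G,B)-60,0,None)*(G<0.35*Rr)
        vv,uu=np.mgrid[y0:y1,x0:x1]
        f=lambda w:((w*uu).sum()/w.sum(),(w*vv).sum()/w.sum())
        py,pr=f(yel),f(red); a,b=atz(n,*py,40),atz(n,*pr,38)
        print(n,np.round(py,2),np.round(pr,2),'ptr',jig(a),'mark',jig(b),'diff',round(float((a-b)@JY),2))
    if save:
        o=np.hstack([cv2.resize(r['top'],(480,300),interpolation=cv2.INTER_CUBIC),cv2.resize(r['side'],(320,297),interpolation=cv2.INTER_CUBIC,) if 0 else cv2.resize(r['side'],(320,300),interpolation=cv2.INTER_CUBIC)])
        cv2.imwrite('pics/'+save,np.clip(o,0,255)[:,:,::-1])
E
python3 - <<'E'
from h import *
meas('m2.png',2)
arc((559.3,117.3),-.14,10,0)
E
```

```text
top [300.83 200.76] [303.82 190.17] ptr (np.float64(40.6), np.float64(-118.3)) mark (np.float64(61.7), np.float64(-121.2)) diff 2.93
side [270.26 252.15] [286.14 255.94] ptr (np.float64(40.1), np.float64(-117.0)) mark (np.float64(64.0), np.float64(-130.8)) diff 13.75
clock 9.45 ang 2.781 r 44.77 F 8.8 -1.4 -4.0 gap 18.8
[[[-0.0061, 0.0003, 0.0015], -0.002, 1], [[-0.0119, 0.0003, 0.004], -0.002, 1], [[-0.0173, 0.0003, 0.0073], -0.002, 1], [[-0.0221, 0.0003, 0.0113], -0.002, 1], [[-0.0264, 0.0003, 0.0159], -0.002, 1], [[-0.0299, 0.0003, 0.0211], -0.002, 1], [[-0.0327, 0.0003, 0.0267], -0.002, 1], [[-0.0347, 0.0003, 0.0327], -0.002, 1], [[-0.0358, 0.0003, 0.0389], -0.002, 1], [[-0.0361, 0.0003, 0.0452], -0.002, 1]][ WARN:0@5.333] global loadsave.cpp:1063 imwrite_ Unsupported depth image for selected encoder is fallbacked to CV_8U.
```

View pics/m2.png

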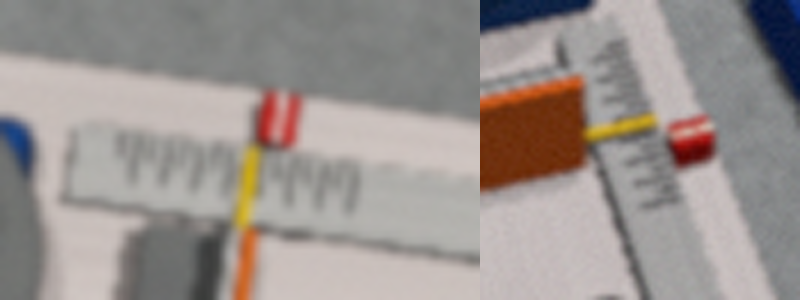

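Top crop: pointer tip (253,148), mark white line (281,125); along the jig's x this is about 7.8 mm past the mark. Now winding back.

```bash
python3 - <<'E'
from h import *
arc((559.3,117.3),-.14,14,1)
E
```

```text
clock 9.45 ang 2.781 r 44.77 F 8.8 -1.4 -4.0 gap 18.8
[[[-0.0061, 0.0003, 0.0015], -0.002, 1], [[-0.0119, 0.0003, 0.004], -0.002, 1], [[-0.0173, 0.0003, 0.0073], -0.002, 1], [[-0.0221, 0.0003, 0.0113], -0.002, 1], [[-0.0264, 0.0003, 0.0159], -0.002, 1], [[-0.0299, 0.0003, 0.0211], -0.002, 1], [[-0.0327, 0.0003, 0.0267], -0.002, 1], [[-0.0347, 0.0003, 0.0327], -0.002, 1], [[-0.0358, 0.0003, 0.0389], -0.002, 1], [[-0.0361, 0.0003, 0.0452], -0.002, 1], [[-0.0355, 0.0003, 0.0515], -0.002, 1], [[-0.034, 0.0003, 0.0576], -0.002, 1], [[-0.0316, 0.0003, 0.0634], -0.002, 1], [[-0.0285, 0.0003, 0.0689], -0.002, 1], [[-0.0285, 0.0003, 0.0689], -0.002, 1]]
```

Emit:
play_rows --series '[[[-0.0061, 0, 0.0015], 0, 1], [[-0.0119, 0, 0.004], 0, 1], [[-0.0173, 0, 0.0073], 0, 1], [[-0.0221, 0, 0.0113], 0, 1], [[-0.0264, 0, 0.0159], 0, 1], [[-0.0299, 0, 0.0211], 0, 1], [[-0.0327, 0, 0.0267], 0, 1], [[-0.0347, 0, 0.0327], 0, 1], [[-0.0358, 0, 0.0389], 0, 1], [[-0.0361, 0, 0.0452], 0, 1], [[-0.0355, 0, 0.0515], 0, 1], [[-0.034, 0, 0.0576], 0, 1], [[-0.0316, 0, 0.0634], 0, 1], [[-0.0285, 0, 0.0689], 0, 1], [[-0.0285, 0, 0.0689], 0, 1]]'

```text
clock: 10.95
eef_pos: [589.8, 150.3, 98.1]
eef_rot: [-1.572, 0.001, -1.732]
wrist_force: [-2.6, 0.2, 3.0]
finger_gap: 18.9
```

```bash
python3 - <<'E' 2>/dev/null
from h import *
arc((559.3,117.3),-.14,8,1)
meas(None,2)
E
```

```text
clock 10.95 ang 0.825 r 44.96 F -2.6 -0.2 3.0 gap 18.9
[[[0.0038, 0.0001, 0.005], -0.002, 1], [[0.0083, 0.0001, 0.0094], -0.002, 1], [[0.0134, 0.0001, 0.0132], -0.002, 1], [[0.0189, 0.0001, 0.0162], -0.002, 1], [[0.0248, 0.0001, 0.0184], -0.002, 1], [[0.0309, 0.0001, 0.0197], -0.002, 1], [[0.0372, 0.0001, 0.0202], -0.002, 1], [[0.0435, 0.0001, 0.0198], -0.002, 1], [[0.0435, 0.0001, 0.0198], -0.002, 1]]
top [302.13 201.28] [303.81 190.19] ptr (np.float64(39.9), np.float64(-120.9)) mark (np.float64(61.6), np.float64(-121.2)) diff 0.33
side [270.62 253.49] [286.2  255.93] ptr (np.float64(39.9), np.float64(-119.9)) mark (np.float64(64.1), np.float64(-130.8)) diff 10.89
```

Emit:
play_rows --series '[[[0.0038, 0, 0.005], 0, 1], [[0.0083, 0, 0.0094], 0, 1], [[0.0134, 0, 0.0132], 0, 1], [[0.0189, 0, 0.0162], 0, 1], [[0.0248, 0, 0.0184], 0, 1], [[0.0309, 0, 0.0197], 0, 1], [[0.0309, 0, 0.0197], 0, 1]]'

```text
clock: 11.85
eef_pos: [604.7, 116.8, 98.2]
eef_rot: [-1.57, 0.001, -1.732]
wrist_force: [2.3, 0.8, -0.6]
finger_gap: 18.4
```

```bash
python3 - <<'E' 2>/dev/null
from h import *
arc((559.3,117.3),-.1,4,1)
meas(None,1)
im=np.mean([manip.camera('top').astype(float) for _ in range(4)],0)[178:214,285:325]
cv2.imwrite('pics/m3.png',cv2.resize(im,None,fx=16,fy=16,interpolation=cv2.INTER_CUBIC).clip(0,255).astype(np.uint8)[:,:,::-1])
E
```

```text
clock 11.85 ang -0.012 r 45.4 F 2.1 1.1 -0.6 gap 18.4
[[[0.0045, 0.0002, 0.0], -0.002, 1], [[0.009, 0.0002, 0.0], -0.002, 1], [[0.0135, 0.0002, -0.0004], -0.002, 1], [[0.0179, 0.0002, -0.0013], -0.002, 1], [[0.0179, 0.0002, -0.0013], -0.002, 1]]
top [303.91 201.16] [303.83 189.85] ptr (np.float64(40.7), np.float64(-124.2)) mark (np.float64(62.3), np.float64(-121.1)) diff -3.03
side [271.32 255.  ] [285.96 255.95] ptr (np.float64(40.2), np.float64(-123.3)) mark (np.float64(63.7), np.float64(-130.7)) diff 7.4
```

View pics/m3.png

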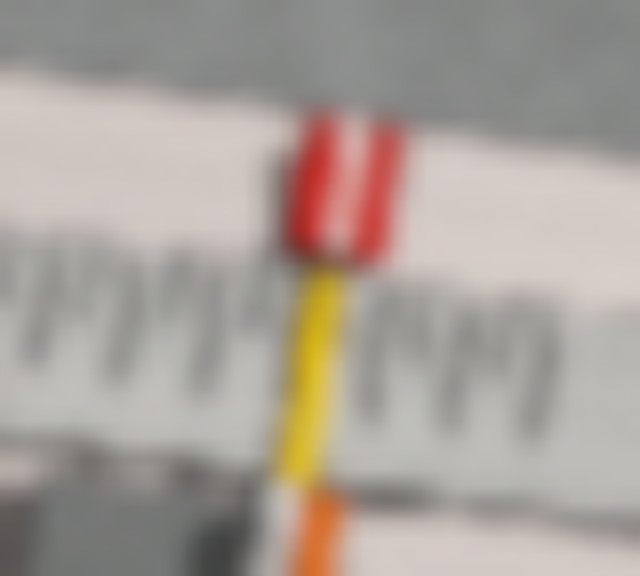

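Top zoom: pointer axis tip (323,260) versus the mark's white line (336,260): about 1.5 mm past. Winding back 0.3 rad more, then releasing for a close look.

Emit:
play_rows --series '[[[0.0045, 0, 0], 0, 1], [[0.009, 0, 0], 0, 1], [[0.0135, 0, -0.0004], 0, 1], [[0.0135, 0, -0.0004], 0, 1], [[0.0135, 0, -0.0004], 0, 1]]'

```text
clock: 12.65
eef_pos: [602.5, 103.5, 98.3]
eef_rot: [-1.569, 0.001, -1.731]
wrist_force: [6.5, 0.8, -2.0]
finger_gap: 18.7
```

```bash
python3 - <<'E' 2>/dev/null
from h import *
arc((559.3,117.3),-.1,4,1)
meas(None,4)
E
```

```text
clock 12.65 ang -0.31 r 45.37 F 6.2 1.8 -2.0 gap 18.7
[[[0.0044, 0.0003, -0.0013], -0.002, 1], [[0.0087, 0.0002, -0.0026], -0.002, 1], [[0.0128, 0.0002, -0.0043], -0.002, 1], [[0.0167, 0.0002, -0.0065], -0.002, 1], [[0.0167, 0.0002, -0.0065], -0.002, 1]]
top [304.53 201.19] [303.84 189.85] ptr (np.float64(40.8), np.float64(-125.4)) mark (np.float64(62.3), np.float64(-121.2)) diff -4.21
side [271.49 255.55] [286.15 255.95] ptr (np.float64(40.1), np.float64(-124.5)) mark (np.float64(64.0), np.float64(-130.8)) diff 6.29
```

Emit:
play_rows --series '[[[0, 0, 0], 0, 0.8], [[0, 0, 0], 0, 0.5], [[0, 0, 0], 0, 0.5], [[0, 0, 0], 0, 0.5], [[0, -0.03, 0], 0, 0.5], [[0, -0.07, 0], 0, 0.5], [[0, -0.07, 0], 0, 0.5]]'

```text
clock: 13.75
eef_pos: [604.2, 103.7, 173.8]
eef_rot: [-1.561, 0.003, -1.731]
wrist_force: [-0.4, -0.6, -0.1]
finger_gap: 46.9
```

```bash
python3 - <<'E' 2>/dev/null
from h import *
s=manip.read_state(); p=manip.camera_params('wrist'); c,d=ray('wrist',275.5,204.1,p)
print(s['clock'],s['eef_pos'],'cam',c,d, 'cam-tcp jig',(c-s['eef_pos'])@JX,(c-s['eef_pos'])@JY)
t=np.array([594.5,-16,0])-(c-s['eef_pos']); t[2]=180; print(t,shift(t))
meas(None,2)
E
```

```text
13.75 [604.17120197 103.67528984 173.78275646] cam [613.17145409 178.62593744 382.33274709] [-0.03321816 -0.25716666 -0.96579597] cam-tcp jig -2.9553533787560116 75.42830926911151
[585.49974788 -90.95064759 180.        ] (array([ 0.1951, -0.0066,  0.0127]), np.float64(-0.0018))
top [304.53 201.27] [303.81 190.21] ptr (np.float64(40.6), np.float64(-125.4)) mark (np.float64(61.6), np.float64(-121.2)) diff -4.18
side [271.51 255.54] [286.19 255.88] ptr (np.float64(40.1), np.float64(-124.5)) mark (np.float64(64.1), np.float64(-130.7)) diff 6.18
```

Emit:
play_rows --series '[[[0.05, 0, 0.0127], 0, 0.5], [[0.1, 0, 0.0127], 0, 0.5], [[0.15, 0.02, 0.0127], 0, 0.5], [[0.195, 0.043, 0.0127], 0, 0.5], [[0.195, 0.043, 0.0127], 0, 0.5], [[0.195, 0.043, 0.0127], 0, 0.5], [[0.195, 0.043, 0.0127], 0, 0.5]]'

```text
clock: 14.65
eef_pos: [583.4, -90.2, 124.2]
eef_rot: [-1.571, 0.0, -1.731]
wrist_force: [0.4, 0.5, 0.5]
finger_gap: 46.8
```

```bash
python3 - <<'E' 2>/dev/null
from h import *
s=manip.read_state();print(s['clock'],s['eef_pos'],s['wrist_force'])
p=manip.camera_params('wrist')
im=np.mean([manip.camera('wrist').astype(float) for _ in range(4)],0)
u,v=np.array(proj('wrist',(594.5,-15,38),p)).round().astype(int); print(u,v,p)
x0,y0=u-40,v-25; print(x0,y0)
cv2.imwrite('pics/w3.png',cv2.resize(im[y0:y0+50,x0:x0+66],None,fx=12,fy=12,interpolation=cv2.INTER_CUBIC).clip(0,255).astype(np.uint8)[:,:,::-1])
E
```

```text
14.65 [583.42042465 -90.23129829 124.15108856] [0.39408199 0.50069926 0.5245158 ]
276 118 {'K': array([[325.1922621 ,   0.        , 275.50965565],
       [  0.        , 325.1922621 , 204.11057   ],
       [  0.        ,   0.        ,   1.        ]]), 'rvec': array([-2.86845044,  0.23112714,  0.03164711]), 'tvec': array([-588.91914959,   -9.51235215,  342.2889654 ])}
236 93
```

View pics/w3.png

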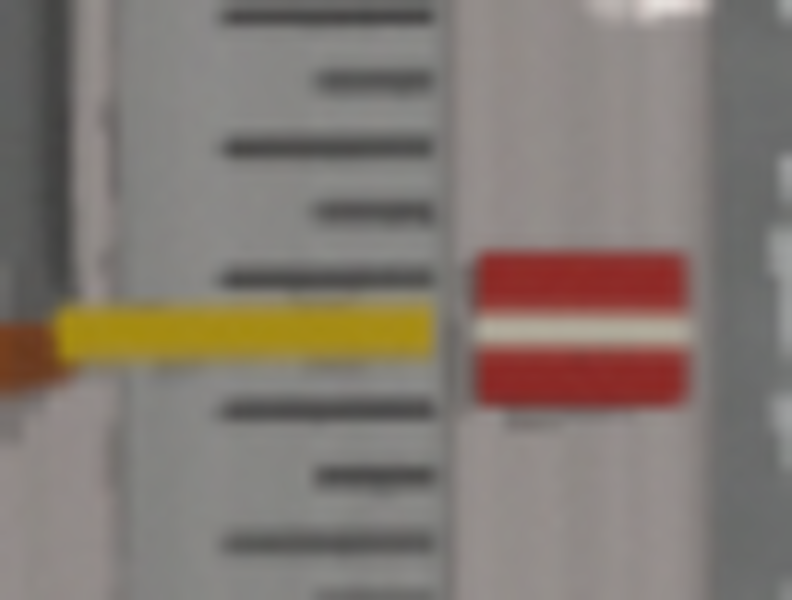

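The close view shows pointer tip (435,332) on the mark's white line (480,331), ticks 66 px per 5 mm, so the error is about 0.1 mm. The wheel is released. Next comes the bottle.

```bash
python3 - <<'E'
from h import *
t=np.array([558.2,115.8,0])+JX*-1.3+JY*-295
for z in (160,42): t[2]=z; print(t,shift(t))
E
```

```text
[ 510.30638 -175.2776   160.     ] (array([ 0.0957, -0.0356, -0.0588]), np.float64(-0.0002))
[ 510.30638 -175.2776    42.     ] (array([ 0.0957,  0.0824, -0.0589]), np.float64(-0.0002))
```

Emit:
play_rows --series '[[[0, -0.036, 0], 0, 0.8], [[0.04, -0.036, -0.025], 0, 1], [[0.08, -0.036, -0.05], 0, 1], [[0.096, -0.036, -0.059], 0, 1], [[0.096, -0.036, -0.059], 0, 1], [[0.096, 0, -0.059], 0, 1], [[0.096, 0.03, -0.059], 0, 1], [[0.096, 0.06, -0.059], 0, 1], [[0.096, 0.08, -0.059], 0, 1], [[0.096, 0.081, -0.059], 0, 1], [[0.096, 0.081, -0.059], 0, 1]]'

```text
clock: 15.95
eef_pos: [510.9, -174.8, 44.0]
eef_rot: [-1.569, 0.0, -1.729]
wrist_force: [0.8, -0.8, -0.6]
finger_gap: 0.7
```

```bash
python3 - <<'E' 2>/dev/null
from h import *
s=manip.read_state();print(s['clock'],s['eef_pos'],jig(s['eef_pos']),s['wrist_force'],s['finger_gap'])
im=manip.camera('wrist'); cv2.imwrite('pics/w4.png',cv2.resize(im[:,:,::-1],None,fx=1.4,fy=1.4,interpolation=cv2.INTER_CUBIC))
E
```

```text
15.95 [ 510.93361382 -174.80360361   43.96638683] (np.float64(-0.8), np.float64(-294.4)) [ 0.83724103 -0.76939942 -0.59613177] 0.66899411375045
```

View pics/w4.png

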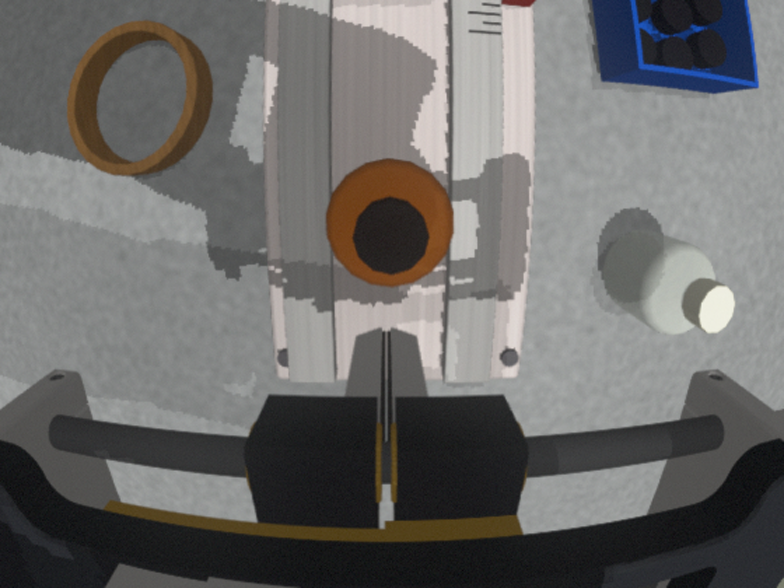

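View: shut fingers (386,330) are behind the bottle (390,225) on the channel line. Sliding it slowly.

Emit:
play_rows --series '[[[-0.005, 0, 0], 0, 1], [[-0.01, 0, 0], 0, 1], [[-0.015, 0, 0], 0, 1], [[-0.018, 0, 0], 0, 1], [[-0.021, 0, 0], 0, 1], [[-0.024, 0, 0], 0, 1], [[-0.028, 0, 0], 0, 1], [[-0.032, 0, 0], 0, 1], [[-0.036, 0, 0], 0, 1], [[-0.04, 0, 0], 0, 1], [[-0.044, 0, 0], 0, 1], [[-0.048, 0, 0], 0, 1], [[-0.052, 0, 0], 0, 1], [[-0.056, 0, 0], 0, 1], [[-0.06, 0, 0], 0, 1], [[-0.064, 0, 0], 0, 1], [[-0.068, 0, 0], 0, 1], [[-0.072, 0, 0], 0, 1], [[-0.076, 0, 0], 0, 1], [[-0.08, 0, 0], 0, 1]]'

```text
clock: 18.0
eef_pos: [523.8, -95.8, 44.6]
eef_rot: [-1.568, -0.0, -1.729]
wrist_force: [-0.4, -0.7, 0.7]
finger_gap: 0.4
```

```bash
python3 - <<'E' 2>/dev/null
from h import *
s=manip.read_state();print(s['clock'],s['eef_pos'],jig(s['eef_pos']),s['wrist_force'],s['wrist_force']@JY,s['eef_rot'])
im=manip.camera('wrist'); cv2.imwrite('pics/w5.png',cv2.resize(im[:,:,::-1],None,fx=1.4,fy=1.4,interpolation=cv2.INTER_CUBIC))
E
```

```text
18.0 [523.8018688  -95.79830589  44.55447558] (np.float64(-0.5), np.float64(-214.4)) [-0.36807928 -0.726409    0.6795231 ] -0.7754127732631833 [-1.56833787e+00 -2.24271633e-04 -1.72886479e+00]
```

View pics/w5.png

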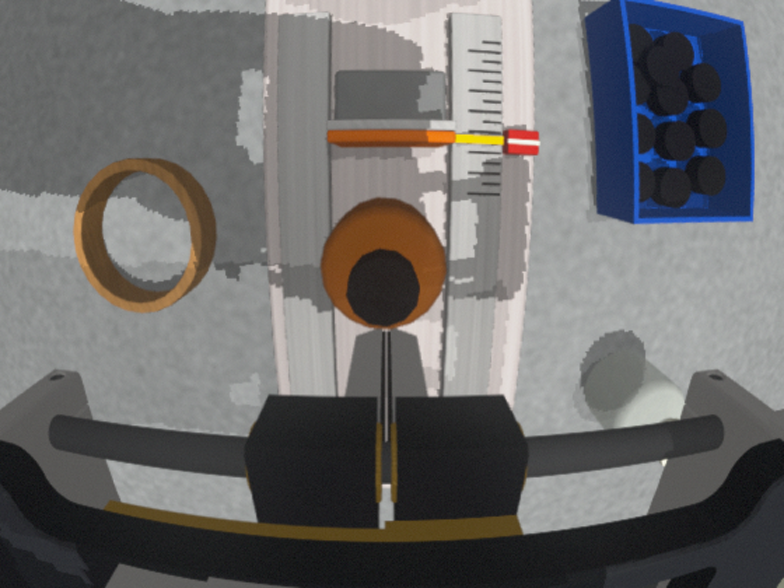

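The bottle (385,265) is upright and moving with the fingers, about 25 mm from the stop face (390,143).

Emit:
play_rows --series '[[[-0.003, 0, 0], 0, 1], [[-0.006, 0, 0], 0, 1], [[-0.009, 0, 0], 0, 1], [[-0.012, 0, 0], 0, 1], [[-0.015, 0, 0], 0, 1], [[-0.017, 0, 0], 0, 1], [[-0.019, 0, 0], 0, 1], [[-0.02, 0, 0], 0, 1]]'

```text
clock: 18.85
eef_pos: [527.0, -75.4, 44.6]
eef_rot: [-1.568, -0.0, -1.729]
wrist_force: [0.1, 0.2, -0.1]
finger_gap: 0.3
```

Emit:
play_rows --series '[[[-0.001, 0, 0], 0, 1], [[-0.0015, 0, 0], 0, 1], [[-0.002, 0, 0], 0, 1], [[-0.002, 0, 0], 0, 1]]'

```text
clock: 19.25
eef_pos: [527.3, -73.4, 44.5]
eef_rot: [-1.568, -0.0, -1.728]
wrist_force: [-0.0, -0.0, 0.2]
finger_gap: 0.6
```

Emit:
play_rows --series '[[[-0.0005, 0, 0], 0, 1], [[-0.001, 0, 0], 0, 1], [[-0.0015, 0, 0], 0, 1], [[-0.0015, 0, 0], 0, 1]]'

```text
clock: 19.65
eef_pos: [527.6, -71.9, 44.6]
eef_rot: [-1.568, -0.0, -1.728]
wrist_force: [0.4, -0.4, 0.0]
finger_gap: 0.3
```

Emit:
play_rows --series '[[[-0.0005, 0, 0], 0, 1], [[-0.001, 0, 0], 0, 1], [[-0.001, 0, 0], 0, 1], [[-0.001, 0, 0], 0, 1]]'

```text
clock: 20.05
eef_pos: [527.8, -71.0, 44.6]
eef_rot: [-1.568, -0.0, -1.729]
wrist_force: [-0.4, -2.8, 0.2]
finger_gap: 0.0
```

Emit:
play_rows --series '[[[-0.0005, 0, 0], 0, 1], [[-0.001, 0, 0], 0, 1], [[-0.001, 0, 0], 0, 1], [[-0.001, 0, 0], 0, 1]]'

```text
clock: 20.45
eef_pos: [528.0, -70.3, 44.7]
eef_rot: [-1.568, -0.001, -1.728]
wrist_force: [-0.3, -5.2, 0.9]
finger_gap: 0.7
```

Emit:
play_rows --series '[[[-0.0006, 0, 0], 0, 1], [[-0.0011, 0, 0], 0, 1], [[-0.0011, 0, 0], 0, 1], [[-0.0011, 0, 0], 0, 1], [[-0.0011, 0, 0], 0, 1]]'

```text
clock: 20.95
eef_pos: [528.2, -70.0, 44.8]
eef_rot: [-1.568, -0.002, -1.729]
wrist_force: [-0.9, -7.0, 0.9]
finger_gap: 0.2
```

```bash
python3 - <<'E' 2>/dev/null
from h import *
for i in range(3):
    s=manip.read_state(); print(s['clock'],s['eef_pos'].round(2),s['wrist_force'].round(2),(s['wrist_force']@JY).round(2)); manip.camera('top')
E
```

```text
20.95 [528.23 -69.97  44.79] [-0.92 -7.01  0.85] -7.07
21.0 [528.23 -69.94  44.79] [-0.82 -7.96  0.02] -7.99
21.05 [528.21 -69.94  44.8 ] [-0.14 -7.49  1.55] -7.41
```

Emit:
play_rows --series '[[[-0.0009, 0, 0], 0, 1], [[-0.0009, 0, 0], 0, 1], [[-0.0009, 0, 0], 0, 1], [[-0.0009, 0, 0], 0, 1], [[-0.0009, 0, 0], 0, 1]]'

```text
clock: 21.6
eef_pos: [528.4, -69.9, 44.9]
eef_rot: [-1.567, -0.003, -1.729]
wrist_force: [-0.8, -7.5, 1.5]
finger_gap: 0.5
```

```bash
python3 - <<'E' 2>/dev/null
from h import *
for i in range(6):
    s=manip.read_state(); print(s['clock'],s['eef_pos'].round(2),(s['wrist_force']@JY).round(2)); manip.camera('top')
meas(None,4)
E
```

```text
21.6 [528.42 -69.85  44.92] -7.58
21.65 [528.43 -69.84  44.9 ] -8.48
21.7 [528.42 -69.84  44.91] -8.55
21.75 [528.45 -69.84  44.95] -8.7
21.8 [528.41 -69.83  44.89] -8.09
21.85 [528.44 -69.81  44.93] -9.07
top [304.54 200.42] [305.11 190.32] ptr (np.float64(42.2), np.float64(-125.2)) mark (np.float64(61.8), np.float64(-123.7)) diff -1.49
side [273.37 255.16] [286.01 256.34] ptr (np.float64(43.4), np.float64(-124.6)) mark (np.float64(63.5), np.float64(-131.5)) diff 6.91
```

Emit:
play_rows --series '[[[0.001, 0, 0], 0, 1], [[0.003, 0, 0], 0, 1], [[0.008, 0, 0], 0, 1], [[0.02, 0, 0], 0, 1], [[0.04, 0, 0], 0, 1], [[0.045, 0, 0], 0, 1], [[0.045, -0.04, 0], 0, 1], [[0.045, -0.08, 0], 0, 1], [[0.03, -0.09, 0], 0, 1], [[0.005, -0.09, -0.0], 0, 1], [[0.005, -0.09, -0.0], 0, 1], [[0.005, -0.09, -0.0], 0, 1]]'

```text
clock: 23.5
eef_pos: [527.1, -74.0, 134.4]
eef_rot: [-1.568, -0.003, -1.728]
wrist_force: [-0.6, -0.4, -0.2]
finger_gap: 0.6
```

```bash
python3 - <<'E' 2>/dev/null
from h import *
s=manip.read_state();print(s['clock'],s['eef_pos'],s['wrist_force'])
p=manip.camera_params('wrist')
im=np.mean([manip.camera('wrist').astype(float) for _ in range(4)],0)
u,v=np.array(proj('wrist',(575,-20,38),p)).round().astype(int); print(u,v)
x0,y0=max(u-75,0),max(v-35,0); print(x0,y0)
w=cv2.resize(im[y0:y0+110,x0:x0+130],None,fx=5,fy=5,interpolation=cv2.INTER_CUBIC)
cv2.imwrite('pics/w6.png',w.clip(0,255).astype(np.uint8)[:,:,::-1])
meas(None,2)
E
```

```text
23.5 [527.14535524 -74.02430581 134.35117507] [-0.57668817 -0.35086924 -0.16855826]
318 134
243 99
top [304.21 204.  ] [304.   189.01] ptr (np.float64(35.4), np.float64(-125.5)) mark (np.float64(63.9), np.float64(-121.2)) diff -4.25
side [270.2  255.93] [287.02 255.92] ptr (np.float64(37.8), np.float64(-124.7)) mark (np.float64(65.4), np.float64(-131.2)) diff 6.49
```

View pics/w6.png

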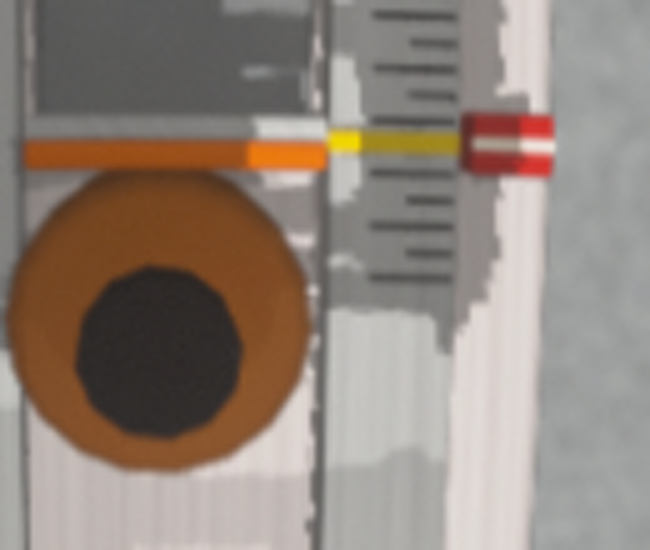

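The bottle's rim meets the orange face (165,170) and the bottle is upright. The pointer (455,143) is on the white line (475,144), in the same place between the ticks as before the push. The robot is clear, so I hand in.

```bash
python3 -c "
from cell import manip
print(manip.sign_off())"
```

```text
the job is handed in; nothing more can be done
None
```

The job is done and handed in after about 24 s on the robot's clock. No verdict was reported.

**Stop setting:** I wound the handwheel counter-clockwise until the pointer was about 7.8 mm past the red mark. I then wound it back clockwise only, onto the mark, and let go of the wheel. The free play on the reversal measured about 1.26 rad. A close wrist view then put the pointer about 0.1 mm from the mark.

**Bottle:** I slid it upright along the channel with the shut fingers and pressed it against the stop. The push was about 7–9 N for roughly one second, and no reading at the stop exceeded 9.1 N. I then backed off and lifted clear.

**Last checks:** The final view shows the bottle upright and touching the stop face. The pointer is still on the mark, at the same place between the ticks as before the push. The wrist force is about zero.

**Disagreement:** My automatic colour measurement of pointer against mark gave offsets of several millimetres in the top and side views, because it misplaced the red clip. I ignored those offsets and relied on the close views. The top view's pointer position itself stayed the same to about 0.1 mm before and after the push.

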